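Tip the steel bar out of its nest with the lift lever

ROBOT

A 6-joint arm with a two-finger parallel gripper is mounted at the origin on the work surface; the furniture and walls round the work are solid. World frame = base frame: x ahead of the robot, y to its left, z up, the work surface at z = 0. Lengths are in m, angles in rad, forces in N, time in s.
With the tool pointing down it reaches from about 0.275 to 0.725 m from the base axis. Payload 5.6 kg.
Tool frame: the origin (TCP) lies on the front face of the gripper's body, between the roots of the fingers; the fingertips stand 73 mm ahead of it and the grasp point (between the pads) lies 54 mm ahead of it; z points along the fingers, x is the direction in which the jaws open and shut, and the axes are right-handed (so a half turn about z gives the same grasp; the last joint's range is limited). The gripper opens to 85 mm and grips with 20 to 120 N. Pads are 22 mm wide; open, the fingers measure 114 mm over their backs; the gripper's body (76 mm by 85 mm) begins 54 mm behind the grasp point. The pads swing forward as they close: fully open they stand 13 mm farther back than shut.
Start: joints at [-0.999, 0.255, 0.108, 0, -1.424, -0.285], TCP at [0.156, -0.528, 0.304] pointing down, gripper open.
Joint ranges: [-2.95, 2.95], [-1.21, 1.97], [-1.09, 1.5], [-2.87, 1.71], [-2.94, -0.07], [-3.05, 3.05]. Speed limits (rad/s): [2.57, 2.57, 3.14, 3.14, 3.14, 3.14].

INTERFACE

Orientations are given as a unit quaternion [x, y, z, w].
In Python, from rig import env, optics, silhouettes gives the robot as it stands.
- The arm moves only by the tool servo_tool, never from a script. Its arguments are lists of equal length, an entry for each row: "gripper": the opening, from -1 (shut) to 1 (fully open); "offset": the shift along the tool's x, y, z in mm, a list of three; "yaw": the turn about the tool's z in degrees. A call has 1 to 20 rows; each row shifts and turns the pose as measured when the row begins, along the tool's axes as they then stand; what a row does not reach is not made up. A row lasts 1/8 s, in which the tool goes at most 62.5 mm and 10.7 degrees, less where a joint would pass 70% of its speed; a pose out of reach is approached as far as the arm can. A call with a gripper value outside its range is refused whole. The fingers move at their own pace and stop on an object; "grip_force" is the grip in N (left out, the last holds). Time passes only in rows, so rows that do not move let the fingers close. It gives the time, the measured TCP pose, the force and the opening at its end, in the units of the state.
- env.read_state(): the state, without advancing time (a new reading comes with each control period).
- optics.grab_frame(name): name is "side" or "top"; returns the picture (384x512x3 uint8, red, green, blue); there is no depth.
- optics.camera_info(name): a dict with "intrinsics" (3x3 intrinsics, pixels), "R" (3x3) and "t" (3): a world point X has camera coordinates R X + t. Camera axes: x right, y down, z forward; pixel columns grow to the right and rows downward; lengths in m; the calibration is good to about 2 mm. A picture is of the moment at which its call begins. camera_info takes no time and is no camera call.
- env.finish_job(): hands the job in, once; it reports no verdict.
Trained networks look in the newest picture that a camera, given by its name, has taken for a name from the list of things; names that differ only in an ending like _2 or _b are one class to them, and where a whole thing is asked for, a point or a joint stands for the part that bears it (a point fixed in the world has none). Each returns a list of dicts, best first, with "score" (0 to 1); they miss things now and then, are a little off and sometimes report something else, mostly with a low value. They report only what shows in the picture. A call takes as long as a camera call. They do not tell look-alikes from the thing itself.
- silhouettes(target, camera): "pixels" (384x512 bool, what is visible of it) and "uv" ([column, row] in pixels, amid what is visible of it).
The state is a dict: "clock": time; "joints": joint angles; "joint_velocities": joint speeds; "effort": joint torques, N m; "ee_pos": TCP position; "ee_rot": TCP orientation; "contact_force": force on the tool from outside, world axes, zero at the start; "moment": the same for the moment, N m; "finger_gap": finger opening in m.
Only numpy, scipy, OpenCV 4.12 (cv2) and the standard library are available. Lean on these libraries where they do the work, as an engineer would, in place of code of your own. Each camera call takes 0.05 s, during which the arm holds its last target. There are 200 camera calls.

TASK

The steel setting bar lies flush in its nest on the bench, where it cannot be gripped. Press the thumb paddle of the nest's lift lever down onto its stop and hold it there for about a second with roughly 12 N, never more than 20 N, so that the other end of the lever tips the bar up; then take the bar out by its raised end and lay it flat on the middle of the square steel bench block. Leave the tools lying around undisturbed.

Things in the scene. Friction and masses are not known exactly. Their poses are not given: they have to be found in the camera images.
- bar_nest: fixed fixture, 46 x 178 mm, aluminium nest on a dark steel base. Origin on the bench under the lever's pivot; +y towards the nest, -y towards the thumb paddle, z up. Pocket: 22 mm wide (x), from y = 24 to 90 mm, floor at z = 16, rim at z = 30 mm, walls 6 to 7 mm thick. Pivot axis along x at y = 0, z = 20 mm, between cheeks up to z = 32 mm.
- paddle_arm: arm of the lift lever with the thumb paddle; origin on the pivot axis. The pivot is stiff: about 4 to 6 N at the paddle moves it, and it stays where it is left. Pressed down about 24 to 31 mm, it meets a nearly rigid stop (many N per mm): where, differs each time and must be felt. The lever's other end, 41 mm on the fixture's +y side of the pivot, has a hidden roller that raises the bar's end nearest the pivot.
- paddle_top (a point): centre of the upper face of the thumb paddle, a ridged dark steel plate 30 x 30 x 5 mm. At the start it is 53 to 60 mm on the fixture's -y side of the pivot, 37 to 53 mm above the bench, slanting 0.25 to 0.5 rad (outer end higher). On its stop it is 62 mm out, 13 to 23 mm above the bench, almost level.
- bar_center (a point): centre of the steel bar, 19 wide (its x), 62 long (its y), 13 mm high (its z), 0.08 to 0.17 kg. Starts flat in the nest, 1 mm below the rim, its y along the fixture's +y. With the paddle on its stop it slopes about 0.36 rad: the end by the pivot is up, its underside 38 and upper side 50 mm above the bench; the far end stays on the pocket floor.
- block_top (a point): centre of the upper face of the fixed square steel bench block, 65 x 65 x 18 mm (its upper face is 18 mm above the bench); its x and y axes lie along its sides.
- gem_dish: small loose round dish, 35 mm across and 11 mm high, beside the fixture; to be left alone
- wax_ring: loose carved ring blank, 37 mm across and 14 mm high, beside the fixture; to be left alone
- tweezers: loose tweezers, 120 mm long (its y) and 8 mm high, beside the bench block; to be left alone
- pliers: loose pliers, 128 mm long (its x) and 8 mm high, on the near left of the bench; to be left alone
Mind the look-alikes: they are no part of the job. Leave any orange or pink look-alike of the part that bears bar_center alone.

How it is judged:
On the way, in this order (a step that is already met when the one before it is completed fails the run):
1. the fingers press the paddle on its stop with 8 to 25 N for 0.4 s, the bar tipped up in the nest (contact force between the fingers and paddle_arm above 8 N and angle between bar_center's own z axis and vertical above 0.32 rad and z of bar_center in the frame of bar_nest below 0.045 m), for 0.4 s.
2. the bar is lifted clear of the nest (height (world z) of bar_center above 0.055 m), for 0.1 s.
At the end, for the whole second after the job is handed in: the bar lies flat (within 0.1 rad) and at rest on the bench block's upper face, its centre within 15 mm of the block's centre, released (horizontal distance between bar_center and block_top below 0.015 m and z of bar_center in the frame of block_top between 0.004 and 0.009 m and (angle between bar_center's own z axis and vertical below 0.1 rad or angle between bar_center's own z axis and vertical above 3.04 rad) and linear speed of steel_bar below 0.02 m/s); the robot touches nothing.
It fails at once if the paddle is pressed with more than 25 N (contact force between the fingers and paddle_arm above 25 N).
It fails at once if a bystander is moved by more than 25 mm (distance of any of gem_dish, wax_ring, tweezers, pliers from where it was at the start of the episode above 0.025 m).
It also fails if it takes over 64 s, if anything falls off the work surface, if the arm or the gripper's body presses on something with over 40 N, if the wrist force passes 120 N, or if a joint passes its speed limit or range.

## Working session

There is one attempt and no reset: what is moved stays moved. The work goes in short steps, Python scripts to look and compute and a tool call to move; the robot and the scene stay as the last step left them, time stands still between calls to the robot, and variables do not carry over. Pictures are saved under pics/ and viewed, about 8 in all and at most 12, crops included, and the job is handed in when it is done.

Besides the shell and the picture viewer there is one more tool, called after ">>>" as a command line: name --pt "numbers of a row" for each row, then --argument value for the rest. servo_tool: Moves the arm, as the interface text tells. Its arguments: {"type":"object","properties":{"gripper":{"type":"array"},"offset":{"type":"array"},"yaw":{"type":"array"},"grip_force":{"type":"number"}},"required":["gripper","offset","yaw"]}

```bash
mkdir -p pics; cat > h.py <<'E'
import numpy as np, cv2
from rig import env, optics, silhouettes
def ray(cam,uv):
    c=optics.camera_info(cam);K,R,t=map(np.array,(c["intrinsics"],c["R"],c["t"]))
    d=R.T@np.linalg.inv(K)@np.array([uv[0],uv[1],1.]);return -R.T@t,d
def atz(cam,uv,z):
    o,d=ray(cam,uv);return o+d*(z-o[2])/d[2]
def proj(cam,X):
    c=optics.camera_info(cam);K,R,t=map(np.array,(c["intrinsics"],c["R"],c["t"]))
    p=K@(R@np.array(X)+t);return p[:2]/p[2]
def tri(a,b):
    (o1,d1),(o2,d2)=ray("top",a),ray("side",b)
    A=np.stack([d1,-d2],1);s=np.linalg.lstsq(A,o2-o1,rcond=None)[0]
    return (o1+d1*s[0]+o2+d2*s[1])/2, np.linalg.norm(o1+d1*s[0]-o2-d2*s[1])
def save(cam,n):
    im=optics.grab_frame(cam);cv2.imwrite(f"pics/{n}.png",im[:,:,::-1]);return im
E
python3 - <<'E'
from h import *
a=save("top","t0");b=save("side","s0")
cv2.imwrite("pics/both.png",cv2.resize(np.vstack([a,b])[:,:,::-1],None,fx=.78,fy=.78,interpolation=cv2.INTER_AREA))
for n,z in [("bar_nest",.015),("paddle_arm",.03),("paddle_top",.045),("bar_center",.029),("block_top",.018),("gem_dish",.01),("wax_ring",.01),("tweezers",.005),("pliers",.005)]:
  for cam in("top","side"):
    try:
      for r in silhouettes(n,cam)[:3]: print(n,cam,round(r["score"],2),np.round(r["uv"]),r["pixels"].sum(),atz(cam,r["uv"],z).round(3))
    except Exception as e: print(n,cam,e)
print(env.read_state())
for cam in("top","side"):print(ray(cam,(256,192)))
E
```

```text
bar_nest top 0.65 [213. 186.] 1127 [0.514 0.105 0.015]
bar_nest side 0.92 [280. 208.] 908 [0.535 0.102 0.015]
bar_nest side 0.3 [263. 199.] 109 [0.484 0.065 0.015]
paddle_arm top 0.72 [232. 186.] 284 [0.511 0.059 0.03 ]
paddle_arm top 0.42 [213. 186.] 1149 [0.511 0.103 0.03 ]
paddle_arm side 0.46 [261. 197.] 96 [0.495 0.058 0.03 ]
paddle_top top 0.67 [232. 187.] 255 [0.506 0.06  0.045]
paddle_top side 0.67 [259. 199.] 67 [0.526 0.047 0.045]
bar_center top 0.71 [187. 146.] 213 [0.611 0.166 0.029]
bar_center top 0.52 [188. 254.] 221 [0.352 0.162 0.029]
bar_center top 0.5 [234. 245.] 216 [0.371 0.056 0.029]
bar_center side 0.66 [284. 172.] 82 [0.379 0.153 0.029]
bar_center side 0.44 [312. 223.] 190 [0.632 0.16  0.029]
block_top top 0.87 [315. 150.] 669 [ 0.601 -0.144  0.018]
block_top top 0.53 [204. 216.] 130 [0.442 0.125 0.018]
block_top side 0.65 [190. 241.] 608 [ 0.624 -0.145  0.018]
gem_dish top 0.72 [225. 160.] 170 [0.581 0.076 0.01 ]
wax_ring top 0.47 [206. 215.] 40 [0.445 0.121 0.01 ]
tweezers side 0.72 [200. 226.] 185 [ 0.556 -0.117  0.005]
tweezers side 0.26 [278. 186.] 113 [0.
[... 265 characters left out ...]
31e-07, -1.36949042e-03, -3.28736935e-03,
        6.56519896e-04,  1.39365130e-03]), 'effort': array([ 4.83854399e-05, -3.86403716e+01,  2.38071710e+01,  5.36816821e+00,
       -6.73038012e-04,  2.37543139e-05]), 'ee_pos': array([ 0.15560776, -0.52752294,  0.30388668]), 'ee_rot': array([ 5.98795890e-01,  8.00901668e-01,  2.31227018e-06, -1.06474094e-05]), 'contact_force': array([0.40672919, 0.37012366, 0.96741125]), 'moment': array([0.02285423, 0.02655834, 0.00663546]), 'finger_gap': 0.08539189908196046}
(array([0.32432263, 0.03519041, 1.06871816]), array([ 0.16333495, -0.03144567, -0.98608443]))
(array([ 1.31269011, -0.10768097,  0.61225463]), array([-0.81406045,  0.15081008, -0.56099578]))
```

View pics/both.png

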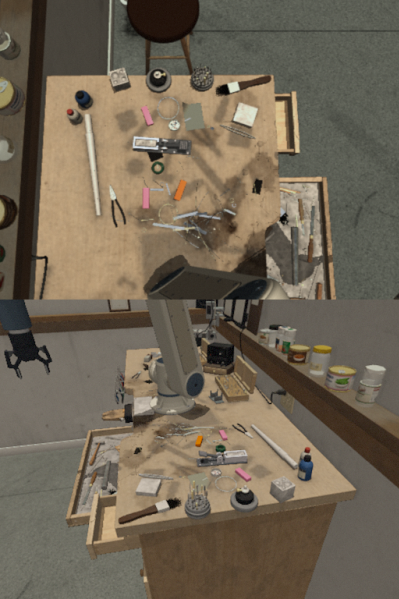

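Overview: the pink and orange bars at full-size top pixels (187,146), (188,254) and (234,245) are loose look-alikes. The real bar is the steel one in the nest near (200,186). I'll confirm that in one enlarged crop.

```bash
python3 - <<'E'
import cv2,numpy as np
a=cv2.imread("pics/t0.png")[130:240,160:260];b=cv2.imread("pics/t0.png")[110:200,270:360]
s=cv2.imread("pics/s0.png")[175:240,230:330]
f=lambda x,k:cv2.resize(x,None,fx=k,fy=k,interpolation=cv2.INTER_CUBIC)
A=f(a,5);S=f(s,3);B=f(b,3)
im=np.zeros((550,800,3),np.uint8);im[:550,:500]=A;im[:195,500:800]=S;im[195:465,500:770]=B
cv2.imwrite("pics/c1.png",im)
E
```

```text
(no output)
```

View pics/c1.png

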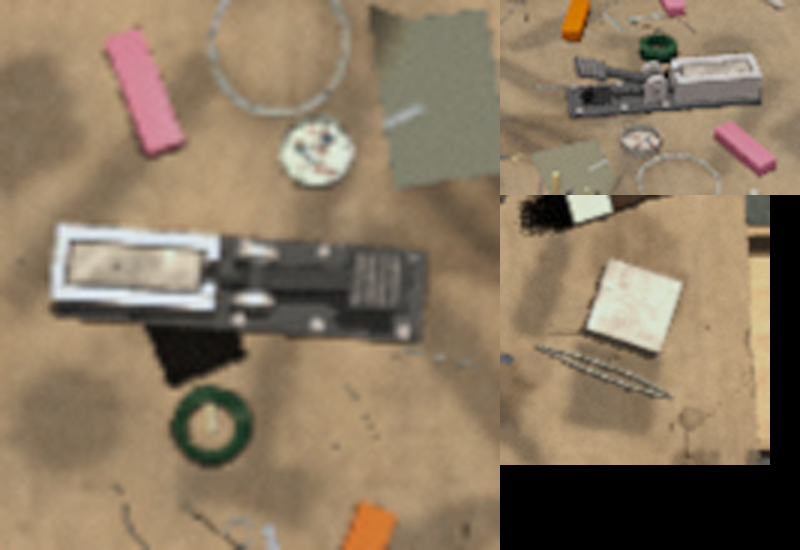

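The bar in the white-rimmed nest, crop (135,268) → px (187,184), is plain steel and lies in the nest, so it is the one. Two pink bars and an orange one are loose decoys. The paddle is at px (235,186), the dish at (223,160), the ring at (202,215), and the block and tweezers are on the right.

```bash
cat > geo.py <<'E'
from h import *
def px(p,k,o): return (np.array(p)+.5)/k-.5+np.array(o)
a=lambda p,z:atz("top",px(p,5,(160,130)),z)
E
python3 - <<'E'
from geo import *
tl,tr,br,bl=[a(p,.03) for p in((57,223),(220,236),(215,310),(52,302))]
print("rim",*(v.round(4) for v in(tl,tr,br,bl)))
bar=[a(p,.029) for p in((72,243),(203,252),(200,290),(68,286))]
print("bar",np.mean(bar,0).round(4))
c=(a((252,248),.032)+a((252,298),.032))/2; pt=a((377,280),.045)
base=[a(p,.006) for p in((427,252),(423,340))];print("base end",np.round(base,4))
print("cheeks",c.round(4),"paddle",pt.round(4))
u=((tl+bl)-(tr+br))/2;u/=np.linalg.norm(u);print("yaw of +y",np.degrees(np.arctan2(u[1],u[0])), "len",np.linalg.norm((tl+bl-tr-br)/2),"w",np.linalg.norm((tl+tr-bl-br)/2))
m=(tl+tr+br+bl)/4;print("mid",m,"pivot by rim", (m-u*.057).round(4), "pad dist from cheeks",(pt-c)@u,"bar",(np.mean(bar,0)-c)@u)
B=[atz("top",px(np.array(p)-(500,195),3,(270,110)),.018) for p in((610,260),(682,282),(658,352),(587,330))]
print("block",np.mean(B,0).round(4)); d=B[1]-B[0];e=B[0]-B[3];print([np.linalg.norm(v) for v in(d,e)],np.degrees(np.arctan2(d[1],d[0])),np.degrees(np.arctan2(e[1],e[0])))
# side camera check
for r in silhouettes("block_top","side")[:1]: print("side uv",r["uv"])
for n,P in(("block",np.mean(B,0)),("pad",pt),("bar",np.mean(bar,0)),("pivot",c)): print(n,proj("side",P).round(1))
E
```

```text
rim [0.5413 0.2039 0.03  ] [0.5343 0.1265 0.03  ] [0.4986 0.1287 0.03  ] [0.5032 0.2057 0.03  ]
bar [0.5195 0.1665 0.029 ]
base end [[0.5303 0.0277 0.006 ]
 [0.4869 0.0301 0.006 ]]
cheeks [0.5159 0.1111 0.032 ] paddle [0.5096 0.0516 0.045 ]
yaw of +y 85.7129329291751 len 0.07741354290686404 w 0.03700172439369732
mid [0.51933518 0.16619783 0.03      ] pivot by rim [0.5151 0.1094 0.03  ] pad dist from cheeks -0.059779350535625685 bar 0.05547089828166109
block [ 0.6099 -0.1435  0.018 ]
[np.float64(0.061792286423278144), np.float64(0.06257303513064817)] -107.98293079303801 -19.371403149782036
side uv [190.0, 241.0]
block [190.3 237.2]
pad [259.9 195.7]
bar [301.4 197.5]
pivot [281.6 198.3]
```

>>> servo_tool --gripper '[-1, -1, -1, -1, -1, -1, -1, -1, -1, -1, -1, -1, -1, -1, -1, -1]' --pt "30 34 0" --pt "30 34 0" --pt "30 34 0" --pt "30 34 0" --pt "30 34 0" --pt "30 34 0" --pt "30 34 0" --pt "30 34 0" --pt "30 34 0" --pt "30 34 0" --pt "30 34 0" --pt "30 34 0" --pt "30 34 0" --pt "30 34 0" --pt "30 34 0" --pt "0 0 0" --yaw '[0, 0, 0, 0, 0, 0, 0, 0, 0, 0, 0, 0, 0, 0, 0, 0]'

```text
clock: 3.05
ee_pos: [0.5285, 0.0668, 0.3051]
ee_rot: [0.599, 0.801, 0.001, 0.002]
contact_force: [0.1, 0.1, 0.2]
finger_gap: -0.0001
```

>>> servo_tool --gripper '[-1, -1, -1, -1, -1, -1, -1, -1]' --pt "0 0 10" --pt "0 0 10" --pt "0 0 10" --pt "0 0 10" --pt "0 0 10" --pt "0 0 10" --pt "0 0 10" --pt "0 0 0" --yaw '[-10, -10, -10, -10, -10, -10, -10, 0]'

```text
clock: 4.05
ee_pos: [0.527, 0.0627, 0.2347]
ee_rot: [0.014, 1.0, -0.001, 0.003]
contact_force: [-0.4, -0.3, -0.6]
finger_gap: -0.0001
```

```bash
cat >> h.py <<'E'
from scipy.spatial.transform import Rotation as Ro
PIV=np.array([.5153,.1103,0]);U=np.array([np.cos(np.radians(85.7)),np.sin(np.radians(85.7)),0])
def to(X):
    s=env.read_state();R=Ro.from_quat(s["ee_rot"]).as_matrix()
    print("t",round(s["clock"],2),"pos",s["ee_pos"].round(4),"xang",np.degrees(np.arctan2(R[1,0],R[0,0])).round(1),"gap",round(s["finger_gap"],4),"F",s["contact_force"].round(1),"tool offs mm",(R.T@(np.array(X)-s["ee_pos"])*1e3).round(1))
E
python3 - <<'E'
from h import *
P=PIV-.061*U; P[2]=.065+.073; to(P); print(P)
print(env.read_state()["joints"].round(2))
E
```

```text
t 4.05 pos [0.527  0.0627 0.2347] xang 178.4 gap -0.0001 F [-0.4 -0.3 -0.6] tool offs mm [ 16.6 -13.6  96.6]
[0.5107263  0.04947171 0.138     ]
[ 0.42  0.24 -0.08  0.   -1.24 -0.45]
```

>>> servo_tool --gripper '[-1, -1, -1, -1, -1, -1]' --pt "6 -5 20" --pt "6 -5 20" --pt "4 -4 20" --pt "0 0 20" --pt "0 0 16" --pt "0 0 0" --yaw '[3, 0, 0, 0, 0, 0]'

```text
clock: 4.8
ee_pos: [0.5119, 0.0475, 0.1409]
ee_rot: [0.054, 0.999, 0.0, 0.007]
contact_force: [0.5, -1.1, -0.2]
finger_gap: -0.0001
```

```bash
python3 - <<'E'
from h import *
P=PIV-.061*U; P[2]=.065+.073; to(P)
a=save("top","t1")[130:240,160:260];s=save("side","s1")[150:240,210:330]
f=lambda x,k:cv2.resize(x,None,fx=k,fy=k,interpolation=cv2.INTER_CUBIC)
im=np.zeros((440,800,3),np.uint8);im[:,:400]=f(a,4);x=f(s,3.3);im[:x.shape[0],400:400+x.shape[1]]=x
cv2.imwrite("pics/c2.png",im[:,:,::-1])
E
```

```text
t 4.8 pos [0.5119 0.0475 0.1409] xang 173.8 gap -0.0001 F [ 0.5 -1.1 -0.2] tool offs mm [1.4 1.8 2.9]
```

View pics/c2.png

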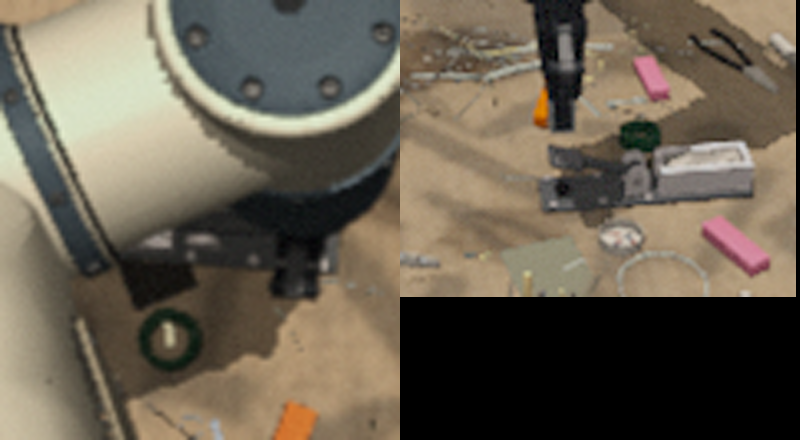

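>>> servo_tool --gripper '[-1, -1, -1, -1, -1, -1, -1, -1, -1, -1, -1, -1]' --pt "1 2 3" --pt "0 0 3" --pt "0 0 3" --pt "0 0 3" --pt "0 0 3" --pt "0 0 3" --pt "0 0 3" --pt "0 0 3" --pt "0 0 3" --pt "0 0 3" --pt "0 0 3" --pt "0 0 0" --yaw '[-1.8, 0, 0, 0, 0, 0, 0, 0, 0, 0, 0, 0]'

```text
clock: 6.4
ee_pos: [0.514, 0.0498, 0.1103]
ee_rot: [0.037, 0.999, 0.0, 0.011]
contact_force: [-0.1, -0.1, 1.9]
finger_gap: -0.0001
```

```bash
python3 - <<'E'
from h import *
P=PIV-.061*U; P[2]=.025+.073; to(P)
E
```

```text
t 6.4 pos [0.514  0.0498 0.1103] xang 175.8 gap -0.0001 F [-0.1 -0.1  1.9] tool offs mm [ 3.6 -0.6 12.2]
```

>>> servo_tool --gripper '[-1, -1, -1, -1]' --pt "2 0 2" --pt "1 0 2" --pt "0 0 2" --pt "0 0 2" --yaw '[0, 0, 0, 0]'

```text
clock: 6.9
ee_pos: [0.5133, 0.0496, 0.1042]
ee_rot: [0.036, 0.999, 0.0, 0.014]
contact_force: [-1.4, -2.6, 5.8]
finger_gap: 0.0004
```

>>> servo_tool --gripper '[-1, -1]' --pt "0 0 2" --pt "0 0 2" --yaw '[0, 0]'

```text
clock: 7.15
ee_pos: [0.5132, 0.049, 0.1005]
ee_rot: [0.036, 0.999, -0.0, 0.014]
contact_force: [-0.6, -2.7, 5.3]
finger_gap: 0.0
```

>>> servo_tool --gripper '[-1]' --pt "0 0 1.5" --yaw '[0]'

```text
clock: 7.28
ee_pos: [0.5132, 0.0489, 0.0991]
ee_rot: [0.036, 0.999, -0.001, 0.014]
contact_force: [-0.4, -2.5, 4.6]
finger_gap: -0.0001
```

>>> servo_tool --gripper '[-1, -1]' --pt "0 0 1" --pt "0 0 1" --yaw '[0, 0]'

```text
clock: 7.52
ee_pos: [0.5132, 0.0488, 0.0973]
ee_rot: [0.036, 0.999, -0.001, 0.014]
contact_force: [-1.4, -1.3, 4.9]
finger_gap: 0.0002
```

>>> servo_tool --gripper '[-1]' --pt "0 0 0.8" --yaw '[0]'

```text
clock: 7.65
ee_pos: [0.5133, 0.0487, 0.0966]
ee_rot: [0.036, 0.999, -0.001, 0.014]
contact_force: [-0.7, -2.1, 5.5]
finger_gap: 0.0
```

>>> servo_tool --gripper '[-1]' --pt "0 0 0.8" --yaw '[0]'

```text
clock: 7.78
ee_pos: [0.5132, 0.0487, 0.096]
ee_rot: [0.036, 0.999, -0.001, 0.014]
contact_force: [-1.4, -1.8, 5.7]
finger_gap: 0.0001
```

>>> servo_tool --gripper '[-1]' --pt "0 0 0.8" --yaw '[0]'

```text
clock: 7.9
ee_pos: [0.5133, 0.0487, 0.0953]
ee_rot: [0.036, 0.999, -0.001, 0.014]
contact_force: [-1.2, -2.2, 5.8]
finger_gap: 0.0001
```

>>> servo_tool --gripper '[-1, -1]' --pt "0 0 0.7" --pt "0 0 0.7" --yaw '[0, 0]'

```text
clock: 8.15
ee_pos: [0.5132, 0.0486, 0.0942]
ee_rot: [0.036, 0.999, -0.001, 0.015]
contact_force: [-1.0, -2.9, 5.3]
finger_gap: -0.0
```

>>> servo_tool --gripper '[-1]' --pt "0 0 0.7" --yaw '[0]'

```text
clock: 8.28
ee_pos: [0.5132, 0.0486, 0.0937]
ee_rot: [0.035, 0.999, -0.001, 0.015]
contact_force: [-1.5, -2.4, 5.9]
finger_gap: -0.0002
```

>>> servo_tool --gripper '[-1]' --pt "0 0 0.7" --yaw '[0]'

```text
clock: 8.4
ee_pos: [0.5132, 0.0486, 0.0932]
ee_rot: [0.035, 0.999, -0.001, 0.015]
contact_force: [-1.6, -0.2, 6.5]
finger_gap: -0.0002
```

>>> servo_tool --gripper '[-1]' --pt "0 0 0.7" --yaw '[0]'

```text
clock: 8.52
ee_pos: [0.5132, 0.0486, 0.0926]
ee_rot: [0.035, 0.999, -0.001, 0.015]
contact_force: [-1.7, -1.2, 5.7]
finger_gap: 0.0
```

>>> servo_tool --gripper '[-1, -1]' --pt "0 0 0.7" --pt "0 0 0.7" --yaw '[0, 0]'

```text
clock: 8.78
ee_pos: [0.5132, 0.0486, 0.0915]
ee_rot: [0.035, 0.999, -0.001, 0.015]
contact_force: [-0.8, -1.9, 6.2]
finger_gap: -0.0004
```

>>> servo_tool --gripper '[-1]' --pt "0 0 0.7" --yaw '[0]'

```text
clock: 8.9
ee_pos: [0.5132, 0.0486, 0.091]
ee_rot: [0.035, 0.999, -0.001, 0.015]
contact_force: [-0.6, -1.8, 6.7]
finger_gap: 0.0002
```

>>> servo_tool --gripper '[-1]' --pt "0 0 0.7" --yaw '[0]'

```text
clock: 9.02
ee_pos: [0.5131, 0.0486, 0.0904]
ee_rot: [0.035, 0.999, -0.001, 0.015]
contact_force: [-1.3, -0.4, 6.5]
finger_gap: -0.0001
```

>>> servo_tool --gripper '[-1]' --pt "0 0 0.7" --yaw '[0]'

```text
clock: 9.15
ee_pos: [0.5132, 0.0487, 0.0899]
ee_rot: [0.035, 0.999, -0.001, 0.015]
contact_force: [-1.6, -2.4, 5.5]
finger_gap: 0.0001
```

>>> servo_tool --gripper '[-1, -1]' --pt "0 0 0.7" --pt "0 0 0.7" --yaw '[0, 0]'

```text
clock: 9.4
ee_pos: [0.5131, 0.0487, 0.0887]
ee_rot: [0.035, 0.999, -0.0, 0.015]
contact_force: [-2.1, -2.4, 5.5]
finger_gap: 0.0001
```

>>> servo_tool --gripper '[-1]' --pt "0 0 0.7" --yaw '[0]'

```text
clock: 9.52
ee_pos: [0.5131, 0.0487, 0.0882]
ee_rot: [0.035, 0.999, -0.0, 0.015]
contact_force: [-1.3, -1.2, 7.4]
finger_gap: -0.0001
```

>>> servo_tool --gripper '[-1]' --pt "0 0 0.7" --yaw '[0]'

```text
clock: 9.65
ee_pos: [0.5133, 0.0487, 0.088]
ee_rot: [0.035, 0.999, -0.0, 0.016]
contact_force: [-2.4, -2.2, 11.4]
finger_gap: 0.0001
```

```bash
python3 - <<'E'
from h import *
P=PIV-.061*U; P[2]=.015+.073; to(P)
s=save("side","s2")[150:240,210:330]
cv2.imwrite("pics/c3.png",cv2.resize(s[:,:,::-1],None,fx=5,fy=5,interpolation=cv2.INTER_CUBIC))
E
```

```text
t 9.65 pos [0.5133 0.0487 0.088 ] xang 176.0 gap 0.0001 F [-2.4 -2.2 11.4] tool offs mm [ 2.6  0.5 -0. ]
```

View pics/c3.png

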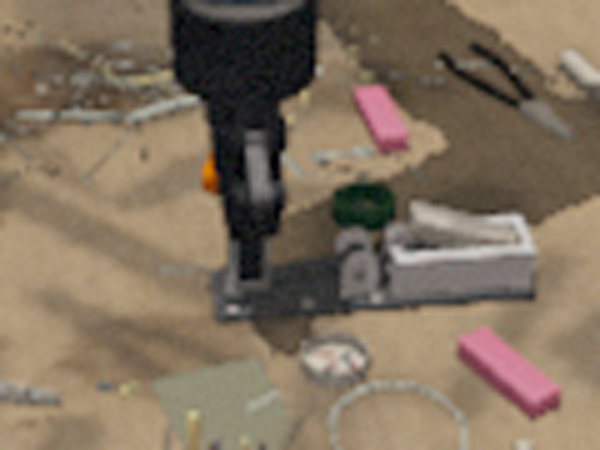

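The stop is met at 11.4 N, with the paddle down and the bar tipped at crop (455,222). I'll hold here.

>>> servo_tool --gripper '[-1]' --pt "0 0 0.5" --yaw '[0]'

```text
clock: 9.82
ee_pos: [0.5133, 0.0487, 0.0881]
ee_rot: [0.035, 0.999, -0.0, 0.016]
contact_force: [-3.2, -1.4, 9.0]
finger_gap: -0.0003
```

>>> servo_tool --gripper '[-1, -1]' --pt "0 0 0.7" --pt "0 0 0.7" --yaw '[0, 0]'

```text
clock: 10.07
ee_pos: [0.5133, 0.0487, 0.088]
ee_rot: [0.035, 0.999, -0.001, 0.016]
contact_force: [-3.6, -1.9, 11.0]
finger_gap: 0.0
```

>>> servo_tool --gripper '[-1, -1, -1]' --pt "0 0 0.7" --pt "0 0 0.7" --pt "0 0 0.7" --yaw '[0, 0, 0]'

```text
clock: 10.45
ee_pos: [0.5132, 0.0487, 0.088]
ee_rot: [0.034, 0.999, -0.001, 0.017]
contact_force: [-4.4, -1.4, 10.9]
finger_gap: 0.0
```

>>> servo_tool --gripper '[-1, -1, -1, -1, -1]' --pt "0 0 0.8" --pt "0 0 0.8" --pt "0 0 0.8" --pt "0 0 0.8" --pt "0 0 0.8" --yaw '[0, 0, 0, 0, 0]'

```text
clock: 11.08
ee_pos: [0.5131, 0.0487, 0.088]
ee_rot: [0.034, 0.999, -0.001, 0.018]
contact_force: [-4.7, -1.8, 11.0]
finger_gap: -0.0001
```

>>> servo_tool --gripper '[-1, -1, -1, -1, -1, 0.06, 0.06, 0.06, 0.06, 0.06, 0.06]' --pt "0 0 -5" --pt "0 0 -15" --pt "0 0 -20" --pt "0 0 -20" --pt "0 0 -10" --pt "0 24 0" --pt "0 24 0" --pt "0 24 0" --pt "0 22 0" --pt "0 0 0" --pt "0 0 0" --yaw '[0, 0, 0, 0, 0, 0, 0, 0, 0, 0, 0]'

```text
clock: 12.45
ee_pos: [0.5162, 0.1465, 0.1618]
ee_rot: [0.035, 0.999, 0.001, 0.017]
contact_force: [-0.1, -0.5, 0.4]
finger_gap: 0.0451
```

```bash
python3 - <<'E'
from h import *
s=env.read_state();R=Ro.from_quat(s["ee_rot"]).as_matrix()
T=PIV+.032*U;T[2]=.055; P=T-.07*R[:,2]; to(P); print(R[:,2].round(3))
s=save("side","s3")[140:230,230:350]
cv2.imwrite("pics/c4.png",cv2.resize(s[:,:,::-1],None,fx=5,fy=5,interpolation=cv2.INTER_CUBIC))
E
```

```text
t 12.45 pos [0.5162 0.1465 0.1618] xang 176.0 gap 0.0451 F [-0.1 -0.5  0.4] tool offs mm [ 1.8 -4.6 36.7]
[ 0.034  0.002 -0.999]
```

View pics/c4.png

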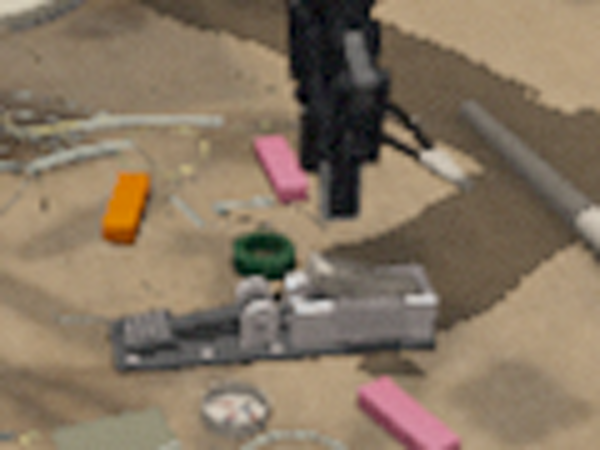

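```bash
python3 - <<'E'
from h import *
s=env.read_state();R=Ro.from_quat(s["ee_rot"]).as_matrix();p=s["ee_pos"]
for d in(.058,.062,.066,.07,.074): print(d,proj("side",p-R[:,0]*.035+R[:,2]*d).round(1),proj("side",p-R[:,0]*.0225+R[:,2]*d).round(1))
for y,z in((.027,.050),(.027,.038)): print(proj("side",PIV+U*y+[0,0,z]).round(1))
E
```

```text
0.058 [298.4 181.6] [297.3 179.2]
0.062 [298.3 182.9] [297.2 180.5]
0.066 [298.2 184.3] [297.2 181.8]
0.07 [298.2 185.6] [297.1 183.1]
0.074 [298.1 186.9] [297.1 184.4]
[291.2 192. ]
[291.  195.6]
```

>>> servo_tool --gripper '[0.06, 0.06, 0.06, 0.06, 0.06, 0.06]' --pt "2 -4 0" --pt "0 0 13" --pt "0 0 13" --pt "0 0 10" --pt "0 0 6" --pt "0 0 0" --yaw '[0, 0, 0, 0, 0, 0]'

```text
clock: 13.25
ee_pos: [0.5146, 0.1403, 0.1156]
ee_rot: [0.036, 0.999, 0.001, 0.016]
contact_force: [-0.1, -0.3, -0.3]
finger_gap: 0.0451
```

```bash
python3 - <<'E'
from h import *
s=env.read_state();R=Ro.from_quat(s["ee_rot"]).as_matrix()
T=PIV+.032*U;T[2]=.035; P=T-.072*R[:,2]; to(P); print(R[:,2].round(3))
E
```

```text
t 13.25 pos [0.5146 0.1403 0.1156] xang 175.9 gap 0.0451 F [-0.1 -0.3 -0.3] tool offs mm [-0.4  1.9  8.7]
[ 0.032  0.    -1.   ]
```

>>> servo_tool --gripper '[0.06, 0.06, 0.06]' --pt "0 2 4" --pt "0 0 4.5" --pt "0 0 0" --yaw '[0, 0, 0]'

```text
clock: 13.62
ee_pos: [0.5154, 0.1429, 0.1072]
ee_rot: [0.036, 0.999, 0.001, 0.016]
contact_force: [-0.0, -0.6, -0.2]
finger_gap: 0.0452
```

>>> servo_tool --gripper '[-0.4, -0.7, -1, -1, -1, -1]' --pt "0 0 0" --pt "0 0 0" --pt "0 0 0" --pt "0 0 0" --pt "0 0 0" --pt "0 0 0" --yaw '[0, 0, 0, 0, 0, 0]' --grip_force 50

```text
clock: 14.38
ee_pos: [0.5156, 0.143, 0.1077]
ee_rot: [0.036, 0.999, 0.001, 0.017]
contact_force: [-0.8, 0.8, 0.4]
finger_gap: 0.018
```

```bash
python3 - <<'E'
from h import *
to(PIV)
s=save("side","s4")[140:230,230:350]
cv2.imwrite("pics/c5.png",cv2.resize(s[:,:,::-1],None,fx=5,fy=5,interpolation=cv2.INTER_CUBIC))
E
```

```text
t 14.38 pos [0.5156 0.143  0.1077] xang 175.9 gap 0.018 F [-0.8  0.8  0.4] tool offs mm [  1.5 -33.1 107.5]
```

View pics/c5.png

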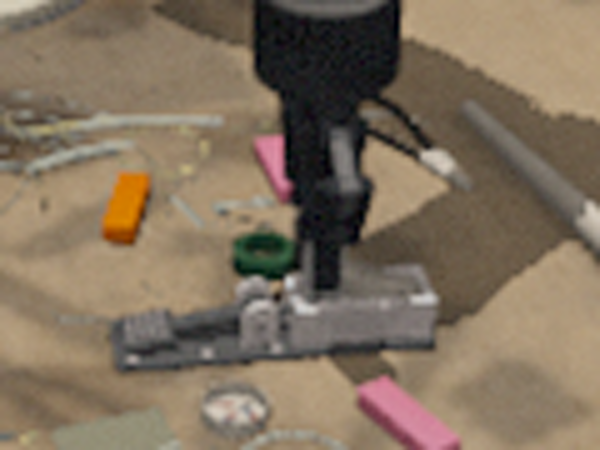

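The fingers close on the bar's raised end and the gap reads 18 mm. Lifting now.

>>> servo_tool --gripper '[-1, -1, -1, -1, -1, -1, -1]' --pt "0 0 -6" --pt "0 0 -10" --pt "0 0 -20" --pt "0 0 -25" --pt "0 0 -25" --pt "0 0 -10" --pt "0 0 0" --yaw '[0, 0, 0, 0, 0, 0, 0]'

```text
clock: 15.3
ee_pos: [0.5117, 0.1425, 0.2088]
ee_rot: [0.036, 0.999, 0.001, 0.017]
contact_force: [-0.2, 0.5, -1.0]
finger_gap: 0.0173
```

```bash
python3 - <<'E'
from h import *
to([.6099-.028*np.cos(np.radians(71.3)),-.1435-.028*np.sin(np.radians(71.3)),.2])
s=save("side","s5")[110:230,230:350]
cv2.imwrite("pics/c6.png",cv2.resize(s[:,:,::-1],None,fx=5,fy=5,interpolation=cv2.INTER_CUBIC))
E
```

```text
t 15.3 pos [0.5117 0.1425 0.2088] xang 175.9 gap 0.0173 F [-0.2  0.5 -1. ] tool offs mm [-111.2 -305.3   11.2]
```

View pics/c6.png

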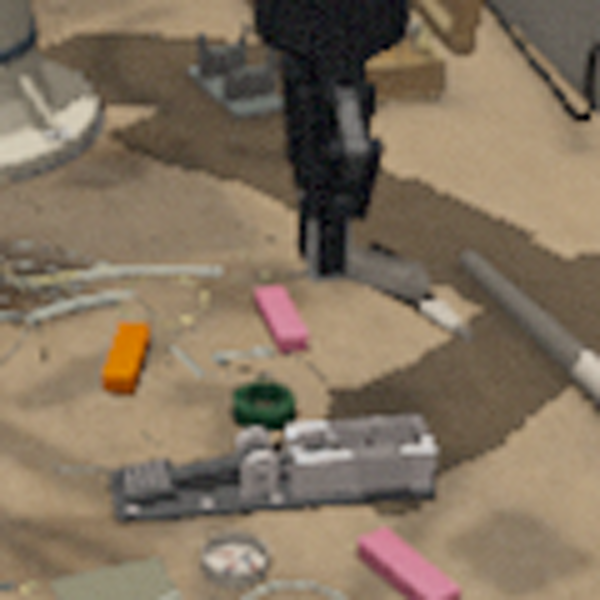

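The bar is held clear at about the same slope: fingers at crop (332,270), free end at (420,283). Next I'll estimate the bar's centre relative to the grip.

```bash
python3 - <<'E'
from h import *
s=env.read_state();R=Ro.from_quat(s["ee_rot"]).as_matrix();p=s["ee_pos"]
g=p+R[:,2]*.072
print("tip",g.round(4))
for q in((427,275),(422,296),(418,285)):
    o,d=ray("side",(np.array(q)+.5)/5-.5+[230,110]);k=(g[0]+.004-o[0])/d[0];X=o+k*d;print(X.round(4),"along u from tip",((X-g)@U).round(4))
for r in silhouettes("bar_center","side"): 
    print(r["score"],r["uv"])
    if abs(r["uv"][0]-307)<12: ys,xs=np.where(r["pixels"]);print(xs.min(),xs.max(),ys.min(),ys.max())
E
```

```text
tip [0.5138 0.1424 0.1362]
[0.5178 0.1987 0.1285] along u from tip 0.0564
[0.5178 0.1969 0.1159] along u from tip 0.0546
[0.5178 0.1942 0.123 ] along u from tip 0.0519
0.77 [313.5, 224.5]
300 321 215 233
0.64 [303.6, 162.8]
300 315 159 169
0.55 [253.0, 181.6]
```

>>> servo_tool --gripper '[-1, -1, -1, -1, -1, -1, -1, -1, -1, -1, -1, -1]' --pt "-8 -20 0" --pt "-14 -38 0" --pt "-14 -38 0" --pt "-14 -38 0" --pt "-14 -38 0" --pt "-14 -38 0" --pt "-14 -38 0" --pt "-14 -38 0" --pt "-5 -15 0" --pt "0 0 0" --pt "0 0 0" --pt "0 0 0" --yaw '[0, 0, 0, 0, 0, 0, 0, 0, 0, 7, 7, 0]'

```text
clock: 16.9
ee_pos: [0.5979, -0.1749, 0.1931]
ee_rot: [0.16, 0.987, 0.0, 0.002]
contact_force: [-0.2, -0.3, -1.4]
finger_gap: 0.0176
```

```bash
cat > pl.py <<'E'
from h import *
s=env.read_state();R=Ro.from_quat(s["ee_rot"]).as_matrix()
a=np.arctan2(R[1,1],R[0,1]);d=np.array([np.cos(a),np.sin(a),0])
T=np.array([.6099,-.1435,.045])-.028*d
to(T-.072*R[:,2]);print(R[:,2].round(3),"bar dir",np.degrees(a).round(1))
E
python3 pl.py
```

```text
t 16.9 pos [ 0.5979 -0.1749  0.1931] xang 161.6 gap 0.0176 F [-0.2 -0.3 -1.4] tool offs mm [-1.   5.4 76.1]
[ 0.004  0.    -1.   ] bar dir 71.6
```

>>> servo_tool --gripper '[-1, -1, -1, -1, -1, -1, -1]' --pt "-1 5 0" --pt "0 0 15" --pt "0 0 15" --pt "0 0 15" --pt "0 0 10" --pt "0 0 5" --pt "0 0 0" --yaw '[0, 0, 0, 0, 0, 0, 0]'

```text
clock: 17.77
ee_pos: [0.5997, -0.169, 0.1266]
ee_rot: [0.157, 0.988, 0.001, -0.0]
contact_force: [0.3, 0.6, -0.8]
finger_gap: 0.0174
```

```bash
python3 pl.py; python3 - <<'E'
from h import *
a=save("top","t6")[105:195,265:365];s=save("side","s6")[190:270,140:240]
f=lambda x,k:cv2.resize(x,None,fx=k,fy=k,interpolation=cv2.INTER_CUBIC)
im=np.zeros((360,800,3),np.uint8);im[:,:400]=f(a,4);x=f(s,4);im[:x.shape[0],400:800]=x
cv2.imwrite("pics/c7.png",im[:,:,::-1])
E
```

```text
t 17.77 pos [ 0.5997 -0.169   0.1266] xang 161.9 gap 0.0174 F [ 0.3  0.6 -0.8] tool offs mm [-1.9 -0.7  9.6]
[-0.     0.001 -1.   ] bar dir 71.9
```

View pics/c7.png

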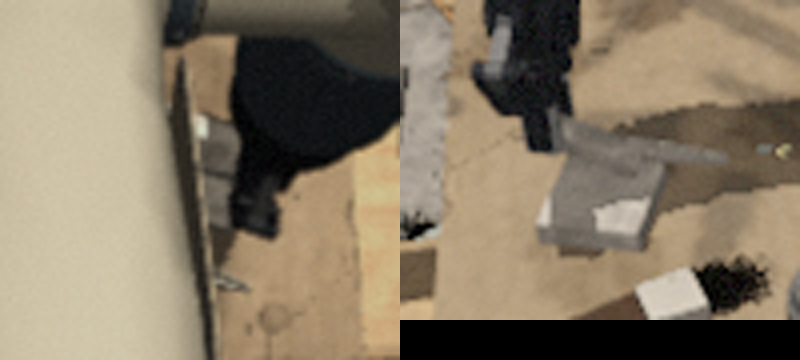

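Side crop: the bar starts at the fingers (550,115), and the tweezers behind the block continue the line to (725,157). I'll check this by projection.

```bash
python3 - <<'E'
from h import *
for n in("bar_center","tweezers","block_top"):
  for r in silhouettes(n,"side")[:3]:
    ys,xs=np.where(r["pixels"]);print(n,round(r["score"],2),r["uv"],xs.min(),xs.max(),ys.min(),ys.max())
g=np.array([.5997,-.169,.0546]);d=np.array([np.cos(1.255),np.sin(1.255),0]);n=np.array([d[1],-d[0],0])
# bar tilted .36, near end -4mm from grip
ax=d*np.cos(.36)-np.array([0,0,np.sin(.36)]);up=d*np.sin(.36)+np.array([0,0,np.cos(.36)])
c=g+d*.026+[0,0,-.003]
print("centre",c.round(3),proj("side",c))
for e in(-1,1):
  for h in(-1,1):print(e,h,(c+ax*.031*e+up*.0065*h+n*.0095).round(3),proj("side",c+ax*.031*e+up*.0065*h+n*.0095).round(1))
for e in(-1,1):
  for h in(-1,1):print("block",proj("side",np.array([.6099,-.1435,.018])+d*.0325*e+n*.0325*h).round(1))
E
```

```text
bar_center 0.7 [311.6, 221.3] 301 321 215 232
bar_center 0.57 [283.5, 172.7] 281 290 167 179
bar_center 0.51 [186.6, 224.2] 180 200 218 233
block_top 0.8 [187.6, 242.9] 174 206 229 251
centre [ 0.608 -0.144  0.052] [188.33340536 226.06926947]
-1 -1 [ 0.607 -0.177  0.056] [174.3 226.1]
-1 1 [ 0.609 -0.173  0.069] [175.4 222.3]
1 -1 [ 0.625 -0.122  0.035] [198.9 234.8]
1 1 [ 0.627 -0.117  0.047] [200.2 231.1]
block [181.3 227.8]
block [173.4 245.2]
block [206.3 229.6]
block [199.9 247.2]
```

>>> servo_tool --gripper '[-1, -1, -1, -1, -1]' --pt "-2 -1 3" --pt "0 0 4" --pt "0 0 4" --pt "0 0 3" --pt "0 0 2" --yaw '[0, 0, 0, 0, 0]' --grip_force 30

```text
clock: 18.65
ee_pos: [0.6021, -0.1707, 0.111]
ee_rot: [0.157, 0.988, 0.001, 0.001]
contact_force: [0.9, -0.4, -0.7]
finger_gap: 0.0174
```

>>> servo_tool --gripper '[-1, -1]' --pt "0 0 2" --pt "0 0 2" --yaw '[0, 0]' --grip_force 20

```text
clock: 18.9
ee_pos: [0.6021, -0.1714, 0.1079]
ee_rot: [0.157, 0.988, -0.0, 0.001]
contact_force: [-3.1, -1.8, 8.2]
finger_gap: 0.0175
```

>>> servo_tool --gripper '[-1, -1]' --pt "0 0 2" --pt "0 0 2" --yaw '[0, 0]'

```text
clock: 19.15
ee_pos: [0.6028, -0.1721, 0.1067]
ee_rot: [0.156, 0.988, -0.001, 0.003]
contact_force: [-2.1, -2.1, 6.1]
finger_gap: 0.0174
```

>>> servo_tool --gripper '[-1, -1]' --pt "0 0 2" --pt "0 0 2" --yaw '[0, 0]'

```text
clock: 19.4
ee_pos: [0.6032, -0.1727, 0.1056]
ee_rot: [0.156, 0.988, -0.001, 0.005]
contact_force: [-3.2, -0.4, 6.7]
finger_gap: 0.0174
```

>>> servo_tool --gripper '[-1, -1, -1]' --pt "0.5 0.7 3" --pt "0.5 0.7 3" --pt "0.5 0.7 3" --yaw '[0, 0, 0]'

```text
clock: 19.77
ee_pos: [0.6037, -0.1732, 0.1022]
ee_rot: [0.155, 0.988, -0.004, 0.008]
contact_force: [-3.8, -2.8, 8.0]
finger_gap: 0.0174
```

>>> servo_tool --gripper '[-1, -1]' --pt "0.5 0.7 3" --pt "0.5 0.7 3" --yaw '[0, 0]'

```text
clock: 20.02
ee_pos: [0.6039, -0.1736, 0.0998]
ee_rot: [0.154, 0.988, -0.005, 0.01]
contact_force: [-3.5, -2.6, 6.5]
finger_gap: 0.0174
```

```bash
python3 pl.py
```

```text
t 20.02 pos [ 0.6039 -0.1736  0.0998] xang 162.3 gap 0.0174 F [-3.5 -2.6  6.5] tool offs mm [  4.6   2.8 -17.3]
[ 0.018 -0.013 -1.   ] bar dir 72.2
```

>>> servo_tool --gripper '[-1, -1, -1]' --pt "1.5 1.5 2.5" --pt "1.5 1.5 2" --pt "1 1.5 1.5" --yaw '[0, 0, 0]'

```text
clock: 20.4
ee_pos: [0.6037, -0.1723, 0.0998]
ee_rot: [0.153, 0.988, -0.008, 0.014]
contact_force: [-3.0, -4.3, 6.3]
finger_gap: 0.0176
```

>>> servo_tool --gripper '[-1]' --pt "1 1.5 1.5" --yaw '[0]'

```text
clock: 20.52
ee_pos: [0.6039, -0.1717, 0.1001]
ee_rot: [0.153, 0.988, -0.009, 0.016]
contact_force: [-1.3, -2.6, 6.1]
finger_gap: 0.0174
```

```bash
python3 pl.py;  python3 - <<'E'
from h import *
s=save("side","s7")[190:270,140:240]
cv2.imwrite("pics/c8.png",cv2.resize(s[:,:,::-1],None,fx=6,fy=6,interpolation=cv2.INTER_CUBIC))
E
```

```text
t 20.52 pos [ 0.6039 -0.1717  0.1001] xang 162.4 gap 0.0174 F [-1.3 -2.6  6.1] tool offs mm [  4.7   1.4 -17. ]
[ 0.028 -0.023 -0.999] bar dir 72.3
```

View pics/c8.png

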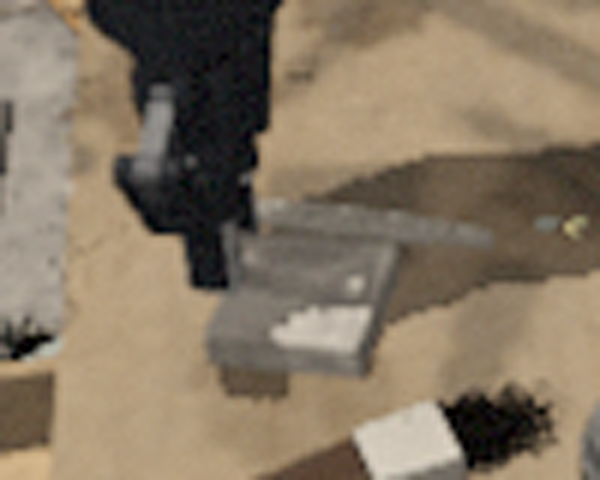

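>>> servo_tool --gripper '[-1, -1, -1]' --pt "0.5 0.7 3.5" --pt "0.5 0.7 3.5" --pt "0.5 0.7 3.5" --yaw '[0, 0, 0]'

```text
clock: 20.95
ee_pos: [0.6053, -0.1721, 0.095]
ee_rot: [0.153, 0.988, -0.011, 0.02]
contact_force: [-2.9, -2.2, 7.9]
finger_gap: 0.0173
```

>>> servo_tool --gripper '[-1, -1]' --pt "0.5 0.7 3.5" --pt "0.5 0.7 3" --yaw '[0, 0]'

```text
clock: 21.2
ee_pos: [0.606, -0.1722, 0.0917]
ee_rot: [0.152, 0.988, -0.012, 0.022]
contact_force: [-3.5, -1.6, 8.7]
finger_gap: 0.0172
```

```bash
python3 pl.py
```

```text
t 21.2 pos [ 0.606  -0.1722  0.0917] xang 162.5 gap 0.0172 F [-3.5 -1.6  8.7] tool offs mm [  7.2   1.4 -25.7]
[ 0.04  -0.031 -0.999] bar dir 72.5
```

>>> servo_tool --gripper '[-1, -1, -1, -1, -1]' --pt "0 0 -1" --pt "3 1 0" --pt "3 1 0" --pt "3 1 0" --pt "0 0 0" --yaw '[0, 0, 0, 0, 0]'

```text
clock: 21.82
ee_pos: [0.5991, -0.1662, 0.0933]
ee_rot: [0.152, 0.988, -0.012, 0.024]
contact_force: [-0.2, -0.7, 0.4]
finger_gap: 0.0178
```

```bash
python3 pl.py
```

```text
t 21.82 pos [ 0.5991 -0.1662  0.0933] xang 162.5 gap 0.0178 F [-0.2 -0.7  0.4] tool offs mm [ -1.   -2.3 -23.5]
[ 0.044 -0.031 -0.999] bar dir 72.5
```

>>> servo_tool --gripper '[-0.5, -0.4, -0.2, 0.0, 0.0, 0.0, 0.0, 0.0, 0.0, 0.0]' --pt "0 0 0" --pt "0 0 0" --pt "0 0 0" --pt "0 0 0" --pt "0 0 -5" --pt "0 0 -15" --pt "0 0 -30" --pt "0 -30 -40" --pt "0 -40 -40" --pt "0 -40 -30" --yaw '[0, 0, 0, 0, 0, 0, 0, 0, 0, 0]'

```text
clock: 23.08
ee_pos: [0.5577, -0.266, 0.2618]
ee_rot: [0.15, 0.988, -0.013, 0.022]
contact_force: [0.3, 1.0, -1.3]
finger_gap: 0.043
```

```bash
python3 - <<'E'
from h import *
to(PIV)
a=save("top","t8")[105:195,265:365];s=save("side","s8")[190:270,140:240]
f=lambda x,k:cv2.resize(x,None,fx=k,fy=k,interpolation=cv2.INTER_CUBIC)
im=np.zeros((360,800,3),np.uint8);im[:,:400]=f(a,4);x=f(s,4);im[:x.shape[0],400:800]=x
cv2.imwrite("pics/c9.png",im[:,:,::-1])
for cam in("top","side"):
  for n,z in(("bar_center",.031),("tweezers",.004)):
    for r in silhouettes(n,cam)[:5]: print(cam,n,round(r["score"],2),np.round(r["uv"],1),atz(cam,r["uv"],z).round(4))
E
```

```text
t 23.07 pos [ 0.5577 -0.266   0.2618] xang 162.8 gap 0.043 F [ 0.3  1.  -1.3] tool offs mm [164.1 351.5 247.9]
top bar_center 0.81 [188.4 254.5] [0.3512 0.1607 0.031 ]
top bar_center 0.73 [232.1 244.5] [0.3729 0.0596 0.031 ]
top tweezers 0.43 [289.5 162.4] [ 0.574  -0.0826  0.004 ]
side bar_center 0.7 [188.3 233.5] [ 0.6105 -0.1469  0.031 ]
side bar_center 0.66 [313.9 222.2] [0.6327 0.1645 0.031 ]
side bar_center 0.46 [253.6 180.4] [0.4075 0.0534 0.031 ]
side tweezers 0.76 [199.2 225.5] [ 0.5515 -0.1194  0.004 ]
```

View pics/c9.png

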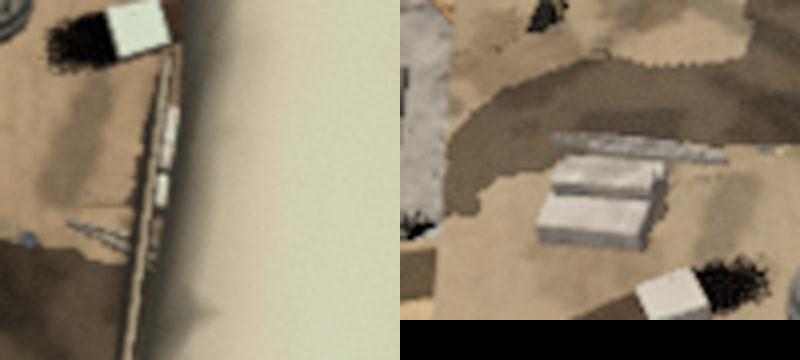

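```bash
python3 - <<'E'
from h import *
q=lambda p:atz("side",(np.array(p)-[400,0]+.5)/4-.5+[140,190],.018)
b=[q((540,233)),q((645,245))];k=[q((553,194)),q((652,198))]
n=np.array([np.cos(np.radians(-18.7)),np.sin(np.radians(-18.7)),0]);d=np.array([-n[1],n[0],0])
B=np.array([.6099,-.1435,.018])
for v in b+k: print(v.round(4),"n",((v-B)@n*1e3).round(1),"d",((v-B)@d*1e3).round(1))
E
```

```text
[ 0.6407 -0.1817  0.018 ] n 41.5 d -26.3
[ 0.6639 -0.1213  0.018 ] n 44.1 d 38.3
[ 0.607  -0.1735  0.018 ] n 6.9 d -29.4
[ 0.6233 -0.1143  0.018 ] n 3.4 d 32.0
```

The bar lies flat and the tweezers are undisturbed, but the side view leaves its centring uncertain. I'll clear the arm for a top view.

>>> servo_tool --gripper '[0, 0, 0, 0, 0, 0, 0, 0, 0]' --pt "10 -15 -40" --pt "31 -38 0" --pt "31 -38 0" --pt "31 -38 0" --pt "31 -38 0" --pt "31 -38 0" --pt "31 -38 0" --pt "31 -38 0" --pt "0 0 0" --yaw '[0, 0, 0, 0, 0, 0, 0, 0, 0]'

```text
clock: 24.5
ee_pos: [0.2517, -0.4629, 0.2861]
ee_rot: [0.142, 0.99, -0.008, 0.011]
contact_force: [0.6, 0.6, -1.1]
finger_gap: 0.0425
```

```bash
python3 - <<'E'
from h import *
a=save("top","t9")[115:185,280:350]
cv2.imwrite("pics/c10.png",cv2.resize(a[:,:,::-1],None,fx=8,fy=8,interpolation=cv2.INTER_CUBIC))
for n,z in(("bar_center",.031),("block_top",.018),("tweezers",.004),("gem_dish",.01),("wax_ring",.01),("pliers",.005)):
    for r in silhouettes(n,"top")[:4]: print(n,round(r["score"],2),np.round(r["uv"],1),atz("top",r["uv"],z).round(4))
E
```

```text
bar_center 0.81 [186.2 255.5] [0.3489 0.1658 0.031 ]
bar_center 0.77 [188.3 146.8] [0.608  0.1634 0.031 ]
bar_center 0.6 [312.4 144.2] [ 0.6125 -0.1366  0.031 ]
bar_center 0.51 [235.4 243.8] [0.3744 0.0519 0.031 ]
block_top 0.58 [314.6 153.5] [ 0.5925 -0.1433  0.018 ]
tweezers 0.65 [321.8 175.2] [ 0.5411 -0.1615  0.004 ]
gem_dish 0.47 [227.3 157.6] [0.5858 0.0705 0.01  ]
pliers 0.86 [146.5 263.4] [0.3324 0.2621 0.005 ]
```

View pics/c10.png

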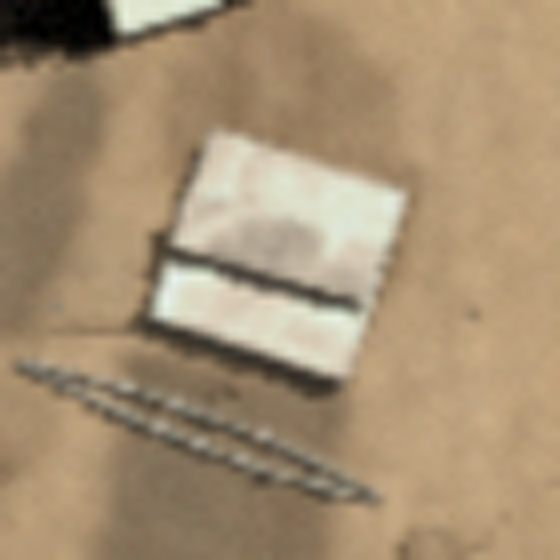

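Top crop: the bar's near side runs (165,245)–(360,305), parallel to the block's sides. That puts its centre within about 5 mm of the block's centre at (279,256). The tweezers are in place. Handing in.

```bash
python3 -c "
from h import *
print(env.finish_job())"
```

```text
the job is handed in; nothing more can be done
None
```

I pressed the paddle onto its stop, took the bar out of the nest by its raised end, laid it flat on the bench block, and handed the job in. `finish_job` gives no verdict, so the result rests on my own checks.

- **Press:** the paddle met its stop and I held it there for about 1.3 s. Readings during the hold were 9 to 11.4 N, a little under the 12 N asked for. The bar tipped up and stayed tipped.
- **Grip and placing:** I lifted the bar clear, lowered its far end onto the block and eased it flat with about 6 to 9 N. I then slid it about 8 mm towards the middle, released it and moved the arm clear.
- **Centring:** both cameras show the bar flat and parallel to the block's sides. My estimates of how far its centre is off range from about 1 mm to 8 mm, against the 15 mm limit. The side view alone was unreliable because I misread the block's front edge there, so I relied mainly on the top view.
- **Other tools:** the tweezers look undisturbed in both cameras. The trained network found the dish and pliers within about 8 mm of where they started. It did not report the ring at the end, but nothing went near it after the pictures that showed it in place.

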